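# Put the stray brush away in the push-to-open drawer

## Robot

A 6-joint arm with a two-finger parallel gripper is mounted at the origin on a cart in front of the work surface, level with it; the furniture and walls round the work are solid. World frame = base frame: x ahead of the robot, y to its left, z up, the work surface at z = 0. Lengths are in m, angles in rad, forces in N, time in s.
With the tool pointing down it reaches from about 0.3 to 0.95 m from the base axis. Payload 3.1 kg.
Tool frame: the origin (TCP) lies midway between the tips of the shut fingers; the grasp point (between the pads) lies 19 mm behind it (manip.grip_depth is the distance from the TCP to the grasp point, in m); z points along the fingers, y is the line along which they close (so a half turn about z gives the same grasp; the last joint's range is limited). The gripper opens to 85 mm and grips with 20 to 120 N. Pads are 22 mm wide; open, the fingers measure 114 mm over their backs; the gripper's body (76 mm by 85 mm) begins 54 mm behind the grasp point. The pads swing forward as they close: fully open they stand 13 mm farther back than shut.
Start: joints at [1.087, 0.308, 1.634, -0, 1.2, -0.07], TCP at [0.251, 0.572, 0.231] pointing down, gripper open.
Joint ranges: [-3.06, 3.06], [-0.79, 1.96], [0.05, 2.63], [-1.19, 4.34], [0.05, 2.64], [-2.94, 2.94]. Speed limits (rad/s): [2.79, 2.79, 3.14, 3.14, 3.14, 3.14].

## Interface

Orientations are given as a 3x3 rotation matrix whose columns are the frame's x, y, z axes.
In Python, from bench import manip gives the robot as it stands. The module is installed in compiled form; this text tells all that it offers.
- The arm moves only by the tool arm_command, never from a script. Its arguments are lists of equal length, an entry for each row: "rotation": the turn, a rotation vector about the tool's x, y, z in rad, a list of three; "delta_pos": the shift along the tool's x, y, z in m, a list of three; "fingers": the opening, from 0 (shut) to 1 (fully open). A call has 1 to 20 rows; each row shifts and turns the commanded pose from where the row before left it, along the tool's axes as they then stand; what a row does not reach is not made up. A row lasts 1/10 s, in which the tool goes at most 50 mm and 8.59 degrees, less where a joint would pass 70% of its speed; a pose out of reach is approached as far as the arm can. A call is refused whole if a number of a shift passes 0.05 or a number of a turn 0.15, either way. A call with a gripper value outside its range is refused whole. The fingers move at their own pace and stop on an object; "newtons" is the grip in N (left out, the last holds). Time passes only in rows, so rows that do not move let the fingers close. It gives the time, the measured TCP pose, the force, the opening and the grip force at its end, in the units of the state.
- manip.get_state(): the state, without advancing time (a new reading comes with each control period).
- manip.capture(name): name is "side" or "top"; returns a dict with "pixels" (480x640x3 uint8, blue, green, red), "range_z" (480x640 float32, m along the optical axis (not along the pixel's ray), 0 where there is no reading), "vertical_fov" (degrees; the focal length in pixels is half the picture's height over the tangent of half this angle, whatever the lens; pixels are square), "cx", "cy" (the principal point, pixels), "world_to_cam" (4x4, takes a point from world to camera coordinates). Camera axes: x right, y up, looking along -z (the intrinsics and any distortion apply to the point x, -y, -z); pixel columns grow to the right and rows downward; lengths in m; the calibration is good to about 2 mm. A picture is of the moment at which its call begins.
- manip.sign_off(): hands the job in; it is judged then, once.
The state is a dict: "clock": time; "q": joint angles; "qvel": joint speeds; "joint_torque": joint torques, N m; "eef_pos": TCP position; "tool_rot": TCP orientation; "ft_force": force on the tool from outside, world axes, zero at the start; "wrist_torque": the same for the moment, N m; "width": opening from 0.0 (shut) to 1.0 (fully open); "grasp_force": force on a finger pad.
Only numpy, scipy, OpenCV 4.12 (cv2) and the standard library are available. Lean on these libraries where they do the work, as an engineer would, in place of code of your own. Each camera call takes 0.05 s, during which the arm holds its last target. There are 200 camera calls.

## Task

The flat brush has slid under the low drawer unit: first draw it out by its steel band, lay it on the clear bench and let go. Then push the handleless drawer front in so that it springs ajar, pull the drawer open by the front's top edge, take the brush by its handle, lay it down in its empty cut-out in the tray and let go. Last, push the front in until the drawer latches shut again, and leave the other tools on the bench where they lie.

Things in the scene. Friction and masses are not known exactly. Their poses are not given: they have to be found in the camera images.
- drawer_unit: low plywood drawer unit, fixed, 316 mm wide, 235 deep, top 122 mm above the bench; below it 40 mm are free between four feet (28 mm diameter, centres 22 mm behind the front edge, 136 mm to each side). Origin: on the bench under the middle of the carcass's front edge; +x goes into the unit (away from the robot), +y to its left, z up. Two tins and a tape roll stand on the rear half of its top.
- drawer (a joint): slide, m: 0 = shut and latched (start), + = pulled out towards the robot (stop 0.160), - = pushed in beyond shut (stop -0.0068). Touch latch: push in to the stop and let go, and a spring drives it out to about 0.040; push in to the stop again and let go, and it is latched, back at 0. Pushing takes 5 to 15 N; latched it cannot be pulled. Past 0.040 it stays where left, friction about 1 N.
- front_push (a point): point on the drawer front's outer face to push, at mid width, 108 mm above the bench; moves with the drawer; axes as the unit's, outward normal -x. The front is a smooth wooden panel without a handle, 316 mm wide, from 43 to 133 mm above the bench, 16 mm thick, and covers the unit's whole front; shut, it stands 9 mm off the carcass, sprung ajar about 49 mm.
- front_top (a point): middle of the drawer front's top edge (133 mm above the bench, 11 mm above the unit's top), on the middle of its 16 mm thickness; moves with the drawer; axes as the unit's. To open, pinch the panel here from above: behind it is free room down to the tray's top, 55 mm lower, as far as the drawer stands open.
- cutout_grip (a point): place of point brush_grip in the black tray: on the cut-out's floor, mid finger notch, 62 mm above the bench, 67 mm behind the front panel's middle; moves with the drawer; axes as the unit's. The tray's top is 16 mm above this floor, the drawer's sides 31 mm. Notch 90 mm wide (x), 46 long (y); handle channel 30, head pocket 52 mm wide; 236 mm long in all. A screwdriver lies behind.
- cutout_tip (a point): place of point brush_tip on the floor of the cut-out, 158 mm from cutout_grip along the unit's -y: the cut-out runs along the unit's y, handle end at +y, wide head pocket at -y; 5 mm of play round the brush; moves with the drawer
- flat_brush: flat paint brush with an orange handle and a steel band, 226 mm long, about 90 g. Origin at mid length on its underside; x from handle to bristles, z up as it lies. Handle x = -113 to 14 mm, 20 mm wide up to x = -34, then widening, 13 thick, 2 mm off the bench. Starts on the bench with the handle's rear under the drawer unit, 130 to 150 mm of its head end in front of the drawer front.
- brush_band (a point): middle of the brush's steel band (ferrule: x = 14 to 52 mm, 39 mm wide, 16 mm high), at x = 40 mm of the brush, level with its underside: draw the brush out here, gripped across the band (it can be dragged along the bench); axes as the brush's. The head beyond it is 42 mm wide.
- brush_grip (a point): point on the handle's middle line at x = -45 mm of the brush, level with its underside: take the brush here to lay it in the tray, across the 20 mm width; axes as the brush's
- brush_tip (a point): middle of the bristles' end, x = 113 mm of the brush, level with its underside
- brush_end (a point): free end of the handle, x = -113 mm of the brush, level with its underside
- knife: putty knife with a brown wooden handle and a steel blade, 210 mm long, lying on the bench to the left; a bystander
- spreader: filling scraper with a green blade, 93 x 124 mm, lying on the bench to the left; a bystander
- sander: white sanding block, 64 x 102 mm, 26 mm high, lying on the bench to the left; a bystander
- marker: fat white marker pen with a black cap, 138 mm long, 18 mm diameter, lying on the bench to the right; a bystander

How it is judged:
On the way, in this order (a step that is already met when the one before it is completed fails the run):
1. the brush lies on the bench, drawn out from under the drawer unit, and has been let go ((x of brush_end in the frame of drawer_unit below 0 m or y of brush_end in the frame of drawer_unit above 0.15 m or y of brush_end in the frame of drawer_unit below -0.15 m) and height (world z) of each of brush_grip, brush_tip below 0.015 m and linear speed of flat_brush below 0.02 m/s and contact force between the fingers and flat_brush below 0.1 N), for 0.2 s.
2. the drawer, pushed, has sprung ajar (value of joint drawer above 0.02 m), for 0.1 s.
3. the brush lies in its cut-out in the open drawer and has been let go (horizontal distance between brush_grip and cutout_grip below 0.01 m and horizontal distance between brush_tip and cutout_tip below 0.012 m and z of brush_grip in the frame of cutout_grip below 0.006 m and z of brush_tip in the frame of cutout_tip below 0.008 m and contact force between the fingers and flat_brush below 0.1 N and value of joint drawer above 0.05 m), for 0.2 s.
At the end, for the whole second after the job is handed in: the drawer is shut and held by its latch (within 3 mm of its shut place), and the brush lies at rest down in its cut-out the right way round: handle point within 10 mm and bristle end within 12 mm of their places seen from above, and not more than 6 mm (tip 8 mm) above the cut-out's floor (value of joint drawer between -0.003 and 0.003 m and horizontal distance between brush_grip and cutout_grip below 0.01 m and horizontal distance between brush_tip and cutout_tip below 0.012 m and z of brush_grip in the frame of cutout_grip below 0.006 m and z of brush_tip in the frame of cutout_tip below 0.008 m and linear speed of flat_brush below 0.02 m/s); the robot touches nothing.
It fails at once if one of the other tools on the bench (putty knife, scraper, sanding block, marker) is moved more than 40 mm (distance of any of knife, spreader, sander, marker from where it was at the start of the episode above 0.04 m).
It also fails if it takes over 72 s, if anything falls off the work surface, if the arm or the gripper's body presses on something with over 40 N, if the wrist force passes 120 N, or if a joint passes its speed limit or range.

## Working session

There is one attempt and no reset: what is moved stays moved. The work goes in short steps, Python scripts to look and compute and a tool call to move; the robot and the scene stay as the last step left them, time stands still between calls to the robot, and variables do not carry over. Pictures are saved under pics/ and viewed, at most 10 in all, crops included, and the job is handed in when it is done.

Besides the shell and the picture viewer there is one more tool, called after ">>>" as a command line: name --argument value ..., lists and objects as JSON in quotes. arm_command: Moves the arm, as the interface text tells. Its arguments: {"type":"object","properties":{"rotation":{"type":"array"},"delta_pos":{"type":"array"},"fingers":{"type":"array"},"newtons":{"type":"number"}},"required":["rotation","delta_pos","fingers"]}

```bash
mkdir -p pics; cat > h.py <<'E'
import numpy as np, cv2
from bench import manip
def cap(n):
    c=manip.capture(n); c['f']=240/np.tan(np.radians(c['vertical_fov'])/2); c['T']=np.linalg.inv(c['world_to_cam']); return c
def world(c):
    v,u=np.mgrid[0:480,0:640]; z=c['range_z']
    P=np.stack([(u-c['cx'])/c['f']*z,-(v-c['cy'])/c['f']*z,-z,np.ones_like(z)],-1)
    W=(P@c['T'].T)[...,:3]; W[z==0]=np.nan; return W
def st():
    s=manip.get_state(); np.set_printoptions(precision=4,suppress=True)
    print(s['clock'],s['eef_pos'],s['width'],s['grasp_force'],s['ft_force']); print(np.array(s['tool_rot'])); print(s['q']); return s
E
python3 - <<'E'
from h import *
st(); print(manip.grip_depth)
for n in ('top','side'):
    c=cap(n); print({k:c[k] for k in c if k not in('pixels','range_z')}); cv2.imwrite(f'pics/{n}0.png',c['pixels']); np.save(n+'0.npy',world(c)); np.save(n+'px.npy',c['pixels'])
E
```

```text
0.0 [0.251  0.5715 0.23  ] 1.0006380936318895 0.0 [ 0.5408 -0.5484 -0.0672]
[[-0.9156  0.4021 -0.0011]
 [ 0.4021  0.9156 -0.0021]
 [ 0.0002 -0.0023 -1.    ]]
[ 1.0873  0.309   1.6352 -0.      1.1997 -0.0697]
0.0187
{'vertical_fov': 56.62721529098806, 'cx': 315.0894368157114, 'cy': 244.69825756465423, 'world_to_cam': array([[-0.0088, -0.9995, -0.0314, -0.079 ],
       [ 0.998 , -0.0108,  0.062 , -0.57  ],
       [-0.0623, -0.0308,  0.9976, -1.2196],
       [ 0.    ,  0.    ,  0.    ,  1.    ]]), 'f': np.float64(445.47487984260346), 'T': array([[-0.0088,  0.998 , -0.0623,  0.4922],
       [-0.9995, -0.0108, -0.0308, -0.1226],
       [-0.0314,  0.062 ,  0.9976,  1.2495],
       [ 0.    ,  0.    ,  0.    ,  1.    ]])}
{'vertical_fov': 51.462564170406054, 'cx': 328.1140719374866, 'cy': 239.56261266909962, 'world_to_cam': array([[ 0.9893, -0.1453,  0.0124, -0.5809],
       [ 0.0628,  0.5011,  0.8631, -0.079 ],
       [-0.1317, -0.8531,  0.5048, -1.5749],
       [ 0.    ,  0.    ,  0.    ,  1.    ]]), 'f': np.float64(497.9871884078633), 'T': array([[ 0.9893,  0.0628, -0.1317,  0.3723],
       [-0.1453,  0.5011, -0.8531, -1.3884],
       [ 0.0124,  0.8631,  0.5048,  0.8704],
       [ 0.    ,  0.    ,  0.    ,  1.    ]])}
```

View pics/top0.png

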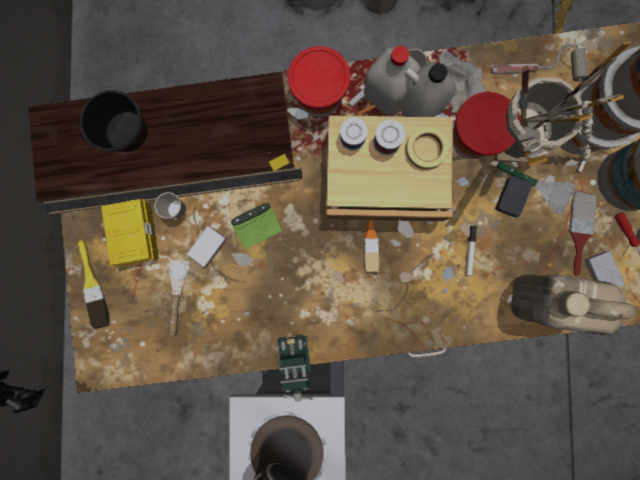

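View pics/side0.png

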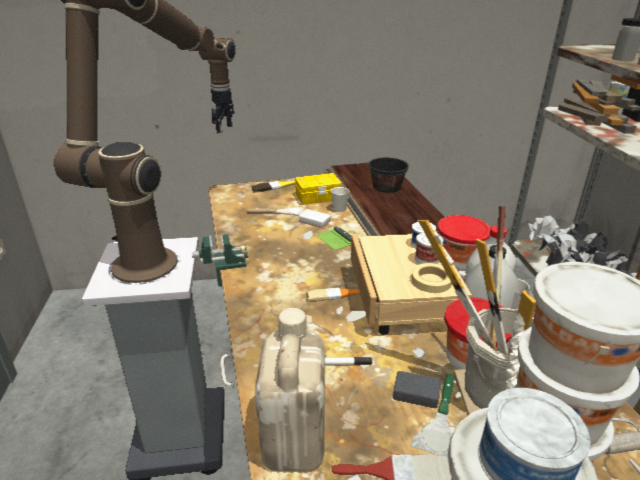

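The top view shows the brush at (372,222–272), the steel band around row 242. The drawer front's top edge runs along row 210 from column 327 to 452, and the marker is at (471,250). Side view: the brush lies in front of the unit at (330,294). Next I measure the positions.

```bash
python3 - <<'E'
from h import *
W=np.load('top0.npy'); px=np.load('toppx.npy'); hsv=cv2.cvtColor(px,cv2.COLOR_BGR2HSV)
print('bench z',np.nanmedian(W[280:300,380:440,2]),np.nanmedian(W[240:250,410:440,2]),np.nanmedian(W[300:320,190:220,2]))
# front panel top edge
R=W[190:230,315:465]; m=(R[...,2]>.128)&(R[...,2]<.139)&(R[...,0]<W[210,390,0]+.02)
P=R[m]; print('panel',m.sum(),P[:,0].min(),P[:,0].max(),P[:,1].min(),P[:,1].max(),np.median(P[:,2]))
for a,b in((0,3),):
    ys=np.linspace(P[:,1].min(),P[:,1].max(),9)
    for lo,hi in zip(ys,ys[1:]):
        q=P[(P[:,1]>=lo)&(P[:,1]<hi)]; print(lo.round(4),np.percentile(q[:,0],[0,50,100]),q[:,2].mean())
# carcass top
R=W[110:225,315:465]; m=(R[...,2]>.115)&(R[...,2]<.126); Q=R[m].astype(np.float32); 
print('carc rect',cv2.minAreaRect(Q[:,:2]),np.median(Q[:,2]))
# brush: height above bench
S=W[216:285,350:395]; m=(S[...,2]>.008)&(S[...,2]<.03)
n,l,s,c=cv2.connectedComponentsWithStats(m.astype(np.uint8)); k=1+s[1:,4].argmax(); print(s[k])
B=S[l==k].astype(np.float32); print('brush rect',cv2.minAreaRect(B[:,:2]),cv2.boxPoints(cv2.minAreaRect(B[:,:2])),np.median(B[:,2]))
for r in range(216,276,4): 
    cc=np.where(l[r-216]==k)[0]
    if len(cc): p=S[r-216,cc]; print(r,p[:,0].mean(),p[:,1].min(),p[:,1].max(),p[:,2].mean(),px[r,350+cc[len(cc)//2]])
# fit line
pos=W[225:275,440:495]; m=(pos[...,2]>.008)&(pos[...,2]<.03); print('marker',pos[m].min(0),pos[m].max(0))
E
```

```text
bench z 0.0003240470912260207 0.0005119543264141546 0.00043346392666920863
panel 800 0.6272826021659523 0.6663017248892937 -0.431893350373013 -0.11885538752842631 0.13342168019929823
-0.4319 [0.6272826  0.63550828 0.66630172] 0.13288356455101313
-0.3928 [0.62990788 0.63622124 0.66149421] 0.1338112742256338
-0.3536 [0.63078379 0.63848067 0.64698478] 0.1336810642577136
-0.3145 [0.63151915 0.63933057 0.66013306] 0.1335375788191185
-0.2754 [0.63407319 0.64181611 0.66290568] 0.13359573788854953
-0.2362 [0.63484278 0.64248444 0.66624144] 0.13352339674372682
-0.1971 [0.63572054 0.64349907 0.6516118 ] 0.13296325177483495
-0.158 [0.63819629 0.64499879 0.65199054] 0.13347951434049704Traceback (most recent call last):
  File "<stdin>", line 13, in <module>
cv2.error: OpenCV(4.12.0) /io/opencv/modules/imgproc/src/convhull.cpp:143: error: (-215:Assertion failed) total >= 0 && (depth == CV_32F || depth == CV_32S) in function 'convexHull'
```

```bash
cat > brush.py <<'E'
from h import *
def brush(W,px,r0,r1,c0,c1,pr=True):
    S=W[r0:r1,c0:c1]; m=(S[...,2]>.007)&(S[...,2]<.03)
    n,l,s,c=cv2.connectedComponentsWithStats(m.astype(np.uint8)); k=1+s[1:,4].argmax()
    B=np.ascontiguousarray(S[l==k],dtype=np.float32)
    xy=np.ascontiguousarray(B[:,:2]); r=cv2.minAreaRect(xy); print('rect',r); print(cv2.boxPoints(r)); print('z',np.percentile(B[:,2],[5,50,95]))
    return B
def prof(B,n=20):
    o=np.argsort(B[:,0])
    for q in np.array_split(B[o],n): print(q[:,0].mean().round(4),q[:,1].min().round(4),q[:,1].max().round(4),((q[:,1].min()+q[:,1].max())/2).round(4),q[:,2].mean().round(4))
E
python3 - <<'E'
from brush import *
W=np.load('top0.npy'); px=np.load('toppx.npy')
R=W[110:225,315:465]; m=(R[...,2]>.115)&(R[...,2]<.126); Q=np.ascontiguousarray(R[m][:,:2],dtype=np.float32)
print('carc',cv2.minAreaRect(Q),cv2.boxPoints(cv2.minAreaRect(Q)))
R=W[190:230,315:465]; m=(R[...,2]>.128)&(R[...,2]<.139)&(R[...,0]<.653); P=R[m]; print('panel fit',np.polyfit(P[:,1],P[:,0],1), P[:,1].min(),P[:,1].max())
B=brush(W,px,219,285,350,395); prof(B)
M=brush(W,px,220,285,455,490)
E
```

```text
carc ((0.7707971334457397, -0.2956850528717041), (0.34762445092201233, 0.2781354486942291), 88.21669006347656) [[ 0.62638783 -0.46508533]
 [ 0.90438855 -0.47374082]
 [ 0.91520643 -0.12628478]
 [ 0.6372057  -0.11762929]]
panel fit [0.03475528 0.64988981] -0.431893350373013 -0.11885538752842631
rect ((0.5629667043685913, -0.2415592223405838), (0.03930037096142769, 0.14728127419948578), 89.81922149658203)
[[ 0.48926443 -0.26097697]
 [ 0.636545   -0.26144165]
 [ 0.636669   -0.22214147]
 [ 0.4893884  -0.2216768 ]]
z [0.01018495 0.01524023 0.01968811]
0.4939 -0.2577 -0.2243 -0.241 0.0121
0.5009 -0.261 -0.2246 -0.2428 0.0122
0.5074 -0.2608 -0.222 -0.2414 0.0139
0.5135 -0.2608 -0.2217 -0.2413 0.0149
0.5196 -0.2608 -0.2221 -0.2414 0.0158
0.5255 -0.2608 -0.2223 -0.2416 0.0156
0.5314 -0.2611 -0.2222 -0.2417 0.0155
0.5372 -0.261 -0.2221 -0.2416 0.016
0.5437 -0.2582 -0.2225 -0.2403 0.0159
0.5499 -0.2582 -0.2224 -0.2403 0.016
0.5561 -0.2583 -0.2225 -0.2404 0.0166
0.5625 -0.2585 -0.2226 -0.2405 0.0163
0.5689 -0.2589 -0.2227 -0.2408 0.0168
0.5752 -0.2589 -0.2228 -0.2408 0.0167
0.5816 -0.2592 -0.2226 -0.2409 0.017
0.5883 -0.2564 -0.2233 -0.2398 0.0152
0.5958 -0.254 -0.2259 -0.2399 0.0137
0.6047 -0.2541 -0.2288 -0.2415 0.0134
0.6163 -0.2488 -0.2318 -0.2403 0.0148
0.6297 -0.2492 -0.2314 -0.2403 0.0137
rect ((0.5510813593864441, -0.5145291686058044), (0.01954694092273712, 0.13977010548114777), 83.51458740234375)
[[ 0.48053962 -0.5163465 ]
 [ 0.6194152  -0.53213364]
 [ 0.6216231  -0.5127118 ]
 [ 0.4827475  -0.4969247 ]]
z [0.01031039 0.01639222 0.02123402]
```

```bash
cat > plan.py <<'E'
import sys
from h import *
from scipy.spatial.transform import Rotation as Ro, Slerp
def Rd(psi): # tool down, tool y at angle psi (deg)
    a=np.radians(psi); y=np.array([np.cos(a),np.sin(a),0]); z=np.array([0,0,-1.]); return np.column_stack([np.cross(y,z),y,z])
def plan(pts):
    """pts: list of (x,y,z,psi,n)"""
    s=st(); p=np.array(s['eef_pos']); R=np.array(s['tool_rot']); D=[];T=[]
    for x,y,z,psi,n in pts:
        Rt=Rd(psi); p0=p.copy(); R0=R.copy(); rv=Ro.from_matrix(R0.T@Rt).as_rotvec()
        for k in range(1,n+1):
            g=p0+(np.array([x,y,z])-p0)*k/n; Rg=R0@Ro.from_rotvec(rv*k/n).as_matrix()
            d=np.round(R.T@(g-p),3); t=np.round(Ro.from_matrix(R.T@Rg).as_rotvec(),3)
            p=p+R@d; R=R@Ro.from_rotvec(t).as_matrix(); D.append(d.tolist());T.append(t.tolist())
    print('d',D); print('r',T)
if __name__=='__main__': plan(eval(sys.argv[1]))
E
python3 plan.py '[(.56,-.2406,.2,-90,20)]'
```

```text
0.1 [0.251  0.5716 0.2301] 0.9992925206158181 0.0 [ 0.3347 -0.0659 -1.0408]
[[-0.9156  0.4021 -0.001 ]
 [ 0.4021  0.9156 -0.0019]
 [ 0.0002 -0.0021 -1.    ]]
[ 1.0873  0.309   1.6351  0.      1.1997 -0.0697]
d [[-0.03, -0.031, 0.002], [-0.035, -0.026, 0.001], [-0.038, -0.022, 0.002], [-0.04, -0.016, 0.001], [-0.042, -0.011, 0.002], [-0.043, -0.005, 0.001], [-0.044, 0.001, 0.002], [-0.043, 0.007, 0.001], [-0.041, 0.013, 0.002], [-0.039, 0.018, 0.001], [-0.037, 0.024, 0.002], [-0.033, 0.028, 0.001], [-0.029, 0.032, 0.002], [-0.024, 0.036, 0.001], [-0.019, 0.039, 0.002], [-0.014, 0.042, 0.001], [-0.008, 0.042, 0.002], [-0.002, 0.044, 0.001], [0.004, 0.043, 0.002], [0.01, 0.042, 0.001]]
r [[-0.0, 0.0, 0.136], [-0.0, 0.0, 0.137], [-0.0, 0.0, 0.136], [-0.0, 0.001, 0.137], [-0.0, -0.0, 0.136], [-0.0, -0.0, 0.136], [-0.0, 0.0, 0.137], [-0.0, 0.0, 0.136], [-0.0, 0.0, 0.137], [-0.0, 0.001, 0.136], [-0.0, -0.0, 0.136], [-0.0, 0.0, 0.137], [-0.0, 0.0, 0.136], [-0.0, 0.0, 0.136], [-0.0, 0.001, 0.137], [-0.001, -0.0, 0.136], [0.0, -0.0, 0.137], [0.0, 0.0, 0.136], [0.0, 0.0, 0.136], [0.0, 0.0, 0.137]]
```

>>> arm_command --rotation '[[0,0,0.136],[0,0,0.137],[0,0,0.136],[0,0,0.137],[0,0,0.136],[0,0,0.136],[0,0,0.137],[0,0,0.136],[0,0,0.137],[0,0,0.136],[0,0,0.136],[0,0,0.137],[0,0,0.136],[0,0,0.136],[0,0,0.137],[0,0,0.136],[0,0,0.137],[0,0,0.136],[0,0,0.136],[0,0,0.137]]' --delta_pos '[[-0.03,-0.031,0.002],[-0.035,-0.026,0.001],[-0.038,-0.022,0.002],[-0.04,-0.016,0.001],[-0.042,-0.011,0.002],[-0.043,-0.005,0.001],[-0.044,0.001,0.002],[-0.043,0.007,0.001],[-0.041,0.013,0.002],[-0.039,0.018,0.001],[-0.037,0.024,0.002],[-0.033,0.028,0.001],[-0.029,0.032,0.002],[-0.024,0.036,0.001],[-0.019,0.039,0.002],[-0.014,0.042,0.001],[-0.008,0.042,0.002],[-0.002,0.044,0.001],[0.004,0.043,0.002],[0.01,0.042,0.001]]' --fingers '[1,1,1,1,1,1,1,1,1,1,1,1,1,1,1,1,1,1,1,1]' --newtons 40

```text
clock: 2.1
eef_pos: [0.56, -0.2412, 0.2004]
tool_rot: [[1.0, -0.006, -0.001], [-0.006, -1.0, 0.001], [-0.001, -0.001, -1.0]]
ft_force: [-0.1, 1.3, 0.5]
width: 0.997
grasp_force: 0.0
```

```bash
python3 plan.py '[(.56,-.2406,.1,-90,5),(.56,-.2406,.004,-90,6)]'
```

```text
2.1 [ 0.56   -0.2412  0.2004] 0.9971830001145848 0.0 [-0.1411  1.2668  0.4933]
[[ 1.     -0.0063 -0.0011]
 [-0.0063 -1.      0.0007]
 [-0.0011 -0.0007 -1.    ]]
[-0.4781  0.3098  1.6971  0.0002  1.1359  1.0989]
d [[0.0, -0.0, 0.02], [0.0, -0.0, 0.02], [0.0, -0.0, 0.02], [0.0, -0.0, 0.02], [0.0, -0.001, 0.02], [0.0, 0.0, 0.016], [0.0, 0.0, 0.016], [0.0, 0.0, 0.016], [0.0, 0.0, 0.016], [0.0, 0.0, 0.016], [0.0, 0.0, 0.016]]
r [[-0.0, 0.0, -0.001], [-0.0, 0.0, -0.002], [-0.0, 0.001, -0.001], [-0.001, -0.0, -0.001], [0.0, 0.0, -0.001], [0.0, 0.0, -0.0], [0.0, 0.0, -0.0], [0.0, 0.0, -0.0], [0.0, 0.0, -0.0], [0.0, 0.0, -0.0], [0.0, 0.0, -0.0]]
```

>>> arm_command --rotation '[[0,0,-0.006],[0,0,0],[0,0,0],[0,0,0],[0,0,0],[0,0,0],[0,0,0],[0,0,0],[0,0,0],[0,0,0],[0,0,0],[0,0,0],[0,0,0],[0,0,0]]' --delta_pos '[[0,0,0.04],[0,0,0.04],[0,0,0.04],[0,0,0.035],[0,0,0.025],[0,0,0.012],[0,0,0.004],[0,0,0],[0,0,0],[0,0,0],[0,0,0],[0,0,0],[0,0,0],[0,0,0]]' --fingers '[1,1,1,1,1,1,1,0.2,0.2,0.2,0.2,0.2,0.2,0.2]'

```text
clock: 3.5
eef_pos: [0.5618, -0.2404, 0.0073]
tool_rot: [[1.0, 0.006, 0.003], [0.006, -1.0, -0.002], [0.003, 0.002, -1.0]]
ft_force: [-0.7, -0.1, 6.5]
width: 0.444
grasp_force: 41.4
```

>>> arm_command --rotation '[[0,0,0],[0,0,0],[0,0,0],[0,0,0],[0,0,0],[0,0,0],[0,0,0],[0,0,0],[0,0,0],[0,0,0]]' --delta_pos '[[0,0,-0.004],[-0.01,0,0],[-0.02,0,0],[-0.02,0,0],[-0.025,0,0],[-0.025,0.005,0],[-0.025,0.005,0],[-0.02,0.005,0],[-0.01,0,0],[-0.005,0,-0.006]]' --fingers '[0.2,0.2,0.2,0.2,0.2,0.2,0.2,0.2,0.2,0.2]'

```text
clock: 4.5
eef_pos: [0.3979, -0.2544, 0.0144]
tool_rot: [[1.0, 0.005, -0.003], [0.005, -1.0, 0.002], [-0.003, -0.002, -1.0]]
ft_force: [-0.3, -0.5, -0.8]
width: 0.442
grasp_force: 40.6
```

>>> arm_command --rotation '[[0,0,-0.07],[0,0,-0.14],[0,0,-0.14],[0,0,-0.14],[0,0,-0.14],[0,0,-0.14],[0,0,-0.14],[0,0,-0.14],[0,0,-0.14],[0,0,-0.14],[0,0,-0.14],[0,0,-0.057],[0,0,0],[0,0,0]]' --delta_pos '[[0,0,-0.008],[0,0,0],[0,0,0],[0,0,0],[0,0,0],[0,0,0],[0,0,0],[0,0,0],[0,0,0],[0,0,0],[0,0,0],[0,0,0],[0,0,0],[0,0,0]]' --fingers '[0.2,0.2,0.2,0.2,0.2,0.2,0.2,0.2,0.2,0.2,0.2,0.2,0.2,0.2]'

```text
clock: 5.9
eef_pos: [0.4009, -0.2555, 0.0236]
tool_rot: [[0.039, 0.999, 0.001], [0.999, -0.039, -0.0], [-0.0, 0.001, -1.0]]
ft_force: [0.3, -0.4, -0.4]
width: 0.446
grasp_force: 40.6
```

```bash
python3 - <<'E'
from h import *
st(); c=cap('top'); cv2.imwrite('pics/top1.png',c['pixels'][180:380,260:520].repeat(2,0).repeat(2,1))
c=cap('side'); cv2.imwrite('pics/side1.png',c['pixels'][200:380,220:480].repeat(2,0).repeat(2,1))
E
```

```text
5.9 [ 0.4009 -0.2555  0.0236] 0.4464861422301925 40.62933325767517 [ 0.341  -0.3762 -0.4038]
[[ 0.0388  0.9992  0.0007]
 [ 0.9992 -0.0388 -0.0005]
 [-0.0005  0.0008 -1.    ]]
[-0.6592  0.345   2.0989  0.0001  0.6968 -0.6204]
```

View pics/side1.png

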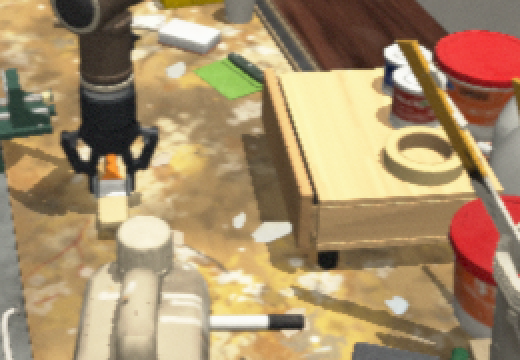

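The side view shows the brush held by its band at crop pixel (112,180), with the handle pointing to +y, clear of the unit. Next I lower it and let go.

>>> arm_command --rotation '[[0,0,0],[0,0,0],[0,0,0],[0,0,0],[0,0,0],[0,0,0],[0,0,0],[0,0,0],[0,0,0],[0,0,0],[0,0,0],[0,0,0]]' --delta_pos '[[0,0,0.006],[0,0,0.006],[0,0,0.004],[0,0,0],[0,0,0],[0,0,0],[0,0,0],[0,0,0],[0,0,-0.02],[0,0,-0.04],[0,0,-0.05],[0,0,-0.04]]' --fingers '[0.2,0.2,0.2,0.2,1,1,1,1,1,0.3,0,0]'

```text
clock: 7.2
eef_pos: [0.4005, -0.2557, 0.1594]
tool_rot: [[0.038, 0.999, 0.001], [0.999, -0.038, -0.001], [-0.001, 0.001, -1.0]]
ft_force: [0.0, -0.8, 0.4]
width: 0.519
grasp_force: 0.0
```

```bash
python3 plan.py '[(.55,-.276,.16,-2,7),(.615,-.276,.098,-2,4)]'
```

```text
7.2 [ 0.4005 -0.2557  0.1594] 0.5186044290122591 0.0 [ 0.0251 -0.765   0.3922]
[[ 0.038   0.9993  0.001 ]
 [ 0.9993 -0.038  -0.0008]
 [-0.0008  0.0011 -1.    ]]
[-0.6599  0.1055  2.0399  0.      0.9948 -0.6219]
d [[-0.002, 0.021, -0.0], [-0.002, 0.022, -0.0], [-0.002, 0.021, -0.0], [-0.002, 0.022, -0.0], [-0.003, 0.021, -0.0], [-0.002, 0.022, -0.0], [-0.002, 0.021, -0.0], [0.001, 0.016, 0.015], [0.0, 0.017, 0.016], [0.001, 0.016, 0.015], [0.0, 0.016, 0.016]]
r [[0.0, 0.0, -0.0], [0.0, 0.0, -0.001], [0.0, 0.0, -0.0], [0.001, 0.0, -0.001], [-0.0, 0.001, -0.0], [-0.0, -0.0, -0.001], [0.0, -0.0, -0.0], [0.0, -0.0, -0.0], [0.0, -0.0, -0.0], [0.0, -0.0, -0.0], [0.0, -0.0, -0.0]]
```

>>> arm_command --rotation '[[0,0,0],[0,0,0],[0,0,0],[0,0,0],[0,0,0],[0,0,0],[0,0,0],[0,0,0],[0,0,0]]' --delta_pos '[[-0.004,0.03,0],[-0.004,0.04,0],[-0.004,0.04,0.01],[-0.004,0.04,0.02],[-0.004,0.04,0.02],[0,0.01,0.011],[0,0.005,0],[0,0.003,0],[0,0.002,0]]' --fingers '[0,0,0,0,0,0,0,0,0]'

```text
clock: 8.1
eef_pos: [0.609, -0.2837, 0.0973]
tool_rot: [[0.038, 0.999, 0.0], [0.999, -0.038, -0.0], [-0.0, 0.0, -1.0]]
ft_force: [0.6, -0.0, 0.2]
width: -0.001
grasp_force: 0.0
```

>>> arm_command --rotation '[[0,0,0],[0,0,0],[0,0,0],[0,0,0],[0,0,0]]' --delta_pos '[[-0.002,0.003,0],[-0.002,0.003,0],[-0.002,0.003,0],[-0.002,0.003,0],[0,0.002,0]]' --fingers '[0,0,0,0,0]'

```text
clock: 8.6
eef_pos: [0.6204, -0.291, 0.096]
tool_rot: [[0.038, 0.999, -0.006], [0.999, -0.038, 0.003], [0.003, -0.007, -1.0]]
ft_force: [-6.2, 2.3, 4.0]
width: -0.001
grasp_force: 3.2
```

>>> arm_command --rotation '[[0,0,0],[0,0,0],[0,0,0],[0,0,0]]' --delta_pos '[[0,0.002,0],[0,0.002,0],[0,0.002,0],[0,0,0]]' --fingers '[0,0,0,0]'

```text
clock: 9.0
eef_pos: [0.6228, -0.291, 0.0961]
tool_rot: [[0.037, 0.999, -0.015], [0.999, -0.037, 0.005], [0.004, -0.015, -1.0]]
ft_force: [-13.6, 3.3, 9.5]
width: 0.0
grasp_force: 7.6
```

>>> arm_command --rotation '[[0,0,0],[0,0,0],[0,0,0],[0,0,0]]' --delta_pos '[[0,0.002,0],[0,0.002,0],[0,0.002,0],[0,0,0]]' --fingers '[0,0,0,0]'

```text
clock: 9.4
eef_pos: [0.6226, -0.2909, 0.0962]
tool_rot: [[0.037, 0.999, -0.029], [0.999, -0.037, 0.007], [0.006, -0.029, -1.0]]
ft_force: [-30.3, 2.9, 18.4]
width: -0.002
grasp_force: 15.1
```

>>> arm_command --rotation '[[0,0,0],[0,0,0],[0,0,0],[0,0,0],[0,0,0],[0,0,0]]' --delta_pos '[[0,-0.03,0],[0,-0.04,0],[0,-0.03,-0.02],[0,0,-0.04],[0.01,0,-0.03],[0,0,0]]' --fingers '[0,0,0,0.5,0.5,0.5]'

```text
clock: 10.0
eef_pos: [0.5388, -0.2805, 0.1926]
tool_rot: [[0.038, 0.999, 0.01], [0.999, -0.038, -0.006], [-0.005, 0.01, -1.0]]
ft_force: [-0.1, 0.5, 0.9]
width: 0.492
grasp_force: 0.0
```

```bash
cat > look.py <<'E'
from brush import *
import sys
c=cap('top'); W=world(c); px=c['pixels']; np.save('W.npy',W); np.save('px.npy',px)
cv2.imwrite(f'pics/{sys.argv[1]}.png',cv2.resize(px[140:340,270:500],None,fx=3,fy=3))
R=W[150:330,315:465]; m=(R[...,2]>.129)&(R[...,2]<.137)&(R[...,0]<.655); P=R[m]
print('panel',m.sum()); b=np.median(P[:,0]-.0348*P[:,1]); k=abs(P[:,0]-.0348*P[:,1]-b)<.012
print('x0',b,'shut .6499 ->open',.6499-b, P[k][:,1].min(),P[k][:,1].max())
E
python3 look.py t2; python3 plan.py '[(.55,-.276,.16,-2,7)]'|head -4; python3 - <<'E'
from brush import *
W=np.load('W.npy'); B=brush(W,None,225,340,300,430)
B=B[:,[1,0,2]]; prof(B,16)
E
```

```text
panel 403
x0 0.6094115692678002 shut .6499 ->open 0.040488430732199876 -0.43090480696701133 -0.11843701908894415
10.05 [ 0.5376 -0.2799  0.19  ] 0.49866310411247544 0.0 [-0.6696  0.0398 -0.8003]
[[ 0.0379  0.9993  0.0064]
 [ 0.9993 -0.0379 -0.0039]
 [-0.0037  0.0066 -1.    ]]
rect ((0.40488019585609436, -0.1461065411567688), (0.07714218646287918, 0.016965895891189575), 88.96405792236328)
[[ 0.3957013  -0.18451796]
 [ 0.4126644  -0.18482469]
 [ 0.4140591  -0.10769512]
 [ 0.39709598 -0.10738839]]
z [0.01006109 0.01371247 0.01818804]
-0.1799 0.3994 0.4127 0.406 0.0135
-0.1741 0.3991 0.4101 0.4046 0.0131
-0.1681 0.3994 0.4106 0.405 0.0155
-0.1624 0.3995 0.413 0.4063 0.0147
-0.1574 0.3995 0.413 0.4062 0.0136
-0.1529 0.3965 0.4104 0.4035 0.0132
-0.1481 0.3965 0.4133 0.4049 0.0118
-0.1445 0.3996 0.4133 0.4065 0.0156
-0.1403 0.3968 0.4135 0.4052 0.0146
-0.1365 0.3968 0.4132 0.405 0.0142
-0.1326 0.3966 0.4133 0.405 0.0135
-0.1285 0.3967 0.4137 0.4052 0.0147
-0.1241 0.3997 0.4134 0.4066 0.0136
-0.1197 0.3997 0.4134 0.4065 0.014
-0.1148 0.3996 0.4137 0.4066 0.0142
-0.1098 0.3997 0.4134 0.4065 0.0134
```

>>> arm_command --rotation '[[-0.006,0.004,0],[0,0,0],[0,0,0],[0,0,0],[0,0,0],[0,0,0],[0,0,0],[0,0,0],[0,0,0],[0,0,0],[0,0,0]]' --delta_pos '[[0.004,0.03,0],[0,0.033,0],[0,0,0.02],[0,0,0.03],[0,0,0.025],[0,0,0.01],[0,0,0],[0,0,0],[0,0,0],[0,0,0],[0,0,0]]' --fingers '[0.5,0.5,0.5,0.5,0.5,0.5,0.05,0.05,0.05,0.05,0.05]' --newtons 40

```text
clock: 11.15
eef_pos: [0.5988, -0.2768, 0.1014]
tool_rot: [[0.038, 0.999, 0.006], [0.999, -0.038, 0.003], [0.004, 0.006, -1.0]]
ft_force: [0.2, -0.9, -6.3]
width: 0.186
grasp_force: 42.6
```

>>> arm_command --rotation '[[0,0,0],[0,0,0],[0,0,0],[0,0,0],[0,0,0],[0,0,0],[0,0,0],[0,0,0],[0,0,0],[0,0,0],[0,0,0],[0,0,0],[0,0,0]]' --delta_pos '[[0,-0.01,0],[0,-0.02,0],[0,-0.025,0],[0,-0.025,0],[0,-0.02,0],[0,-0.01,0],[0,0,0],[0,0,0],[0,0,0],[0,0,0],[0,0,-0.03],[0,0,-0.04],[0,0,-0.03]]' --fingers '[0.05,0.05,0.05,0.05,0.05,0.05,0.05,0.5,0.5,0.5,0.5,0.5,0.5]'

```text
clock: 12.45
eef_pos: [0.4901, -0.2732, 0.2033]
tool_rot: [[0.038, 0.999, 0.009], [0.999, -0.038, 0.003], [0.003, 0.009, -1.0]]
ft_force: [1.5, -0.2, 0.0]
width: 0.504
grasp_force: 0.0
```

>>> arm_command --rotation '[[0,0,0],[0,0,0],[0,0,0],[0,0,0],[0,0,0]]' --delta_pos '[[0.03,-0.03,0],[0.045,-0.045,0],[0.045,-0.045,0],[0.045,0,0],[0.04,0,0]]' --fingers '[0.5,0.5,0.5,0.5,0.5]'

```text
clock: 12.95
eef_pos: [0.3947, -0.0819, 0.2016]
tool_rot: [[0.04, 0.999, 0.008], [0.999, -0.04, 0.004], [0.004, 0.008, -1.0]]
ft_force: [0.4, 0.9, 0.2]
width: 0.496
grasp_force: 0.0
```

```bash
python3 look.py t3; python3 - <<'E'
from h import *
st()
E
```

```text
panel 755
x0 0.499288110059139 shut .6499 ->open 0.15061188994086105 -0.42776537274286475 -0.11475919052947411
13.0 [ 0.3946 -0.0768  0.2014] 0.5011430642166566 0.0 [-1.0844  3.6426 -0.9978]
[[ 0.0365  0.9993  0.0073]
 [ 0.9993 -0.0365  0.0095]
 [ 0.0097  0.0069 -0.9999]]
[-0.3095 -0.1096  2.1586  0.0127  1.0887 -0.2789]
```

View pics/t3.png

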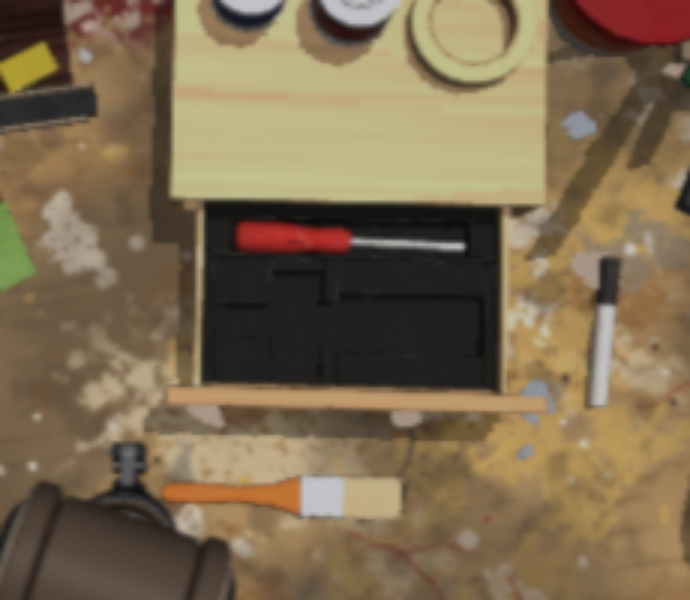

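The drawer is open about 0.15. In the crop, the cut-out's notch spans columns 272–325 and its head pocket ends near column 484. The brush lies at row 493, columns 163–402, with its head to -y. Next I measure both.

```bash
python3 - <<'E'
from brush import *
np.set_printoptions(precision=4,suppress=True)
W=np.load('W.npy')
a=.0348; ux=np.array([1,-a])/np.hypot(1,a); uy=np.array([a,1])/np.hypot(1,a)
O=np.array([.4993-.0348*.275,-.275]) # panel middle (approx y)
R=W[200:275,330:445].reshape(-1,3); d=R[:,:2]-O; X=d@ux; Y=d@uy; Z=R[:,2]
m=(X>.02)&(X<.16); print('z hist',np.histogram(Z[m],bins=np.arange(.05,.1,.003)))
P=W[200:275,325:450].reshape(-1,3); 
fl=m&(Z<.070); 
for n,(x0,x1) in {'mid':(.055,.08),'far':(.097,.108),'near':(.025,.035)}.items():
    k=fl&(X>x0)&(X<x1); h=np.histogram(Y[k],bins=np.arange(-.17,.17,.005)); print(n,[(round(float(b),3),int(c)) for b,c in zip(h[1],h[0]) if c])
k=fl&(Y>-.10)&(Y<-.02); print('head pocket X',X[k].min(),X[k].max(),'z',np.median(Z[k]))
k=fl&(Y>-.14)&(Y<-.0); h=np.histogram(X[k],bins=np.arange(.02,.16,.004)); print([(round(float(b),3),int(c)) for b,c in zip(h[1],h[0]) if c])
S=W[290:325,315:410]; m=(S[...,2]>.007)&(S[...,2]<.03); B=np.ascontiguousarray(S[m],dtype=np.float32)
r=cv2.minAreaRect(np.ascontiguousarray(B[:,:2])); print(r,cv2.boxPoints(r)); prof(B[:,[1,0,2]],22)
E
```

```text
z hist (array([   0,    6,  136,  730,  994,  342,   44,  133,  610, 1217,  751,
        174,  100,  110,  110,   62]), array([0.05 , 0.053, 0.056, 0.059, 0.062, 0.065, 0.068, 0.071, 0.074,
       0.077, 0.08 , 0.083, 0.086, 0.089, 0.092, 0.095, 0.098]))
mid [(-0.17, 8), (-0.165, 16), (-0.16, 13), (-0.155, 8), (-0.115, 18), (-0.11, 18), (-0.105, 18), (-0.1, 16), (-0.095, 19), (-0.09, 16), (-0.085, 18), (-0.08, 18), (-0.075, 18), (-0.07, 17), (-0.065, 17), (-0.06, 18), (-0.055, 15), (-0.05, 16), (-0.045, 17), (-0.04, 18), (-0.035, 19), (-0.03, 20), (-0.025, 20), (-0.02, 19), (-0.015, 15), (-0.01, 19), (-0.005, 18), (0.0, 19), (0.005, 17), (0.01, 18), (0.015, 17), (0.02, 17), (0.025, 18), (0.03, 18), (0.035, 12), (0.04, 16), (0.045, 17), (0.05, 18), (0.055, 18), (0.06, 18), (0.065, 19), (0.07, 19), (0.075, 16), (0.08, 16), (0.085, 17), (0.09, 20), (0.095, 20), (0.1, 19), (0.105, 20), (0.11, 19), (0.115, 17), (0.12, 2), (0.135, 3), (0.14, 18), (0.145, 18), (0.15, 9)]
far [(-0.17, 3), (-0.165, 6), (-0.16, 7), (-0.155, 4), (0.025, 6), (0.03, 7), (0.035, 8), (0.04, 9), (0.045, 8), (0.05, 8
[... 915 characters left out ...]
3 0.3821 0.42 0.401 0.0137
-0.303 0.3823 0.4206 0.4014 0.0151
-0.2961 0.3822 0.4202 0.4012 0.0159
-0.2892 0.3822 0.4205 0.4013 0.015
-0.2821 0.3823 0.4205 0.4014 0.016
-0.2749 0.3823 0.4203 0.4013 0.0152
-0.2676 0.3824 0.4208 0.4016 0.0161
-0.2607 0.3824 0.4209 0.4017 0.0169
-0.2536 0.3822 0.4208 0.4015 0.0167
-0.2464 0.3854 0.4209 0.4031 0.0161
-0.239 0.3851 0.421 0.403 0.0165
-0.2316 0.3851 0.4206 0.4028 0.0138
-0.2232 0.3882 0.4398 0.414 0.0142
-0.2125 0.3906 0.4157 0.4031 0.0134
-0.1991 0.3963 0.413 0.4046 0.014
-0.1822 0.3965 0.4106 0.4035 0.0136
-0.1627 0.3993 0.4321 0.4157 0.0133
-0.1473 0.3964 0.4134 0.4049 0.0136
-0.1327 0.3966 0.4135 0.405 0.0141
-0.1165 0.3996 0.4137 0.4067 0.0136
```

```bash
python3 - <<'E'
from brush import *
W=np.load('W.npy'); px=np.load('px.npy'); h=cv2.cvtColor(px,cv2.COLOR_BGR2HSV)
for r in (304,305): 
    print(r,[(c,px[r,c].tolist(),W[r,c,1].round(4).item()) for c in list(range(321,328))+list(range(366,374))+list(range(381,388))+list(range(400,408))])
m=(h[...,0]<16)&(h[...,1]>190)&(h[...,2]>120); m[:290]=0;m[320:]=0;m[:,:320]=0;m[:,375:]=0
P=W[m]; P=P[(P[:,2]>.006)&(P[:,2]<.03)]; print(len(P),P.min(0),P.max(0),np.polyfit(P[:,1],P[:,0],1)); k=(P[:,1]>-.2); print(np.polyfit(P[k,1],P[k,0],1),np.polyval(np.polyfit(P[k,1],P[k,0],1),-.172))
E
python3 plan.py '[(.404,-.175,.12,-2,4)]'
```

```text
304 [(321, [77, 110, 134], -0.0991), (322, [80, 115, 142], -0.1018), (323, [70, 106, 143], -0.1046), (324, [52, 100, 163], -0.1076), (325, [52, 109, 188], -0.1103), (326, [51, 110, 190], -0.1131), (327, [51, 110, 191], -0.1158), (366, [50, 114, 191], -0.223), (367, [50, 114, 191], -0.2258), (368, [52, 115, 190], -0.2285), (369, [80, 128, 191], -0.2312), (370, [148, 163, 192], -0.2338), (371, [196, 191, 193], -0.2364), (372, [200, 194, 193], -0.2392), (373, [201, 194, 194], -0.2417), (381, [200, 194, 193], -0.2636), (382, [199, 194, 193], -0.2663), (383, [192, 192, 193], -0.2686), (384, [166, 183, 193], -0.2722), (385, [138, 175, 192], -0.2748), (386, [134, 174, 192], -0.2772), (387, [134, 175, 193], -0.2797), (400, [135, 176, 192], -0.3165), (401, [135, 176, 192], -0.3193), (402, [132, 171, 189], -0.3213), (403, [108, 141, 155], -0.3242), (404, [61, 81, 92], -0.3278), (405, [61, 85, 102], -0.3298), (406, [71, 101, 123], -0.3345), (407, [70, 103, 126], -0.3365)]
305 [(321, [60, 84, 104], -0.099), (322, [71, 102, 126], -0.1018), (323, [64, 96, 129], -0.1047), (324, [47, 88, 146], -0.10
[... 776 characters left out ...]
.3302), (406, [70, 101, 125], -0.3348), (407, [72, 104, 127], -0.3377)]
13.0 [ 0.3946 -0.0768  0.2014] 0.5011430642166566 0.0 [-1.0844  3.6426 -0.9978]
[[ 0.0365  0.9993  0.0073]
 [ 0.9993 -0.0365  0.0095]
 [ 0.0097  0.0069 -0.9999]]
[-0.3095 -0.1096  2.1586  0.0127  1.0887 -0.2789]
d [[-0.025, 0.003, 0.02], [-0.024, 0.003, 0.02], [-0.025, 0.003, 0.021], [-0.024, 0.004, 0.02]]
r [[0.002, -0.002, -0.0], [0.001, -0.003, -0.001], [0.002, -0.002, -0.0], [0.002, -0.003, -0.001]]Traceback (most recent call last):
  File "<stdin>", line 6, in <module>
    return umr_minimum(a, axis, None, out, keepdims, initial, where)
ValueError: zero-size array to reduction operation minimum which has no identity
```

>>> arm_command --rotation '[[0.002,-0.003,0],[0.002,-0.002,-0.001],[0.002,-0.003,0],[0.002,-0.002,-0.001],[0,0,0],[0,0,0]]' --delta_pos '[[-0.025,0.003,0.02],[-0.024,0.004,0.02],[-0.025,0.003,0.02],[-0.024,0.004,0.02],[0,0,0.03],[0,0,0]]' --fingers '[0.6,0.6,0.6,0.6,0.6,0.6]'

```text
clock: 13.6
eef_pos: [0.4032, -0.1812, 0.0881]
tool_rot: [[0.037, 0.999, -0.009], [0.999, -0.037, -0.002], [-0.002, -0.009, -1.0]]
ft_force: [-0.0, 0.5, 0.1]
width: 0.6
grasp_force: 0.0
```

>>> arm_command --rotation '[[-0.008,0.002,0],[0,0,0],[0,0,0],[0,0,0],[0,0,0],[0,0,0]]' --delta_pos '[[0.006,0.002,0.02],[0,0,0.025],[0,0,0.02],[0,0,0.012],[0,0,0.005],[0,0,0]]' --fingers '[0.6,0.6,0.6,0.6,0.6,0.6]'

```text
clock: 14.2
eef_pos: [0.4084, -0.1766, 0.0092]
tool_rot: [[0.036, 0.999, 0.006], [0.999, -0.036, -0.004], [-0.004, 0.006, -1.0]]
ft_force: [-0.7, 0.5, -0.7]
width: 0.598
grasp_force: 0.0
```

>>> arm_command --rotation '[[0,0,0],[0,0,0],[0,0,0],[0,0,0],[0,0,0],[0,0,0]]' --delta_pos '[[0,0,0],[0,0,0],[0,0,0],[0,0,0],[0,0,0],[0,0,0]]' --fingers '[0.05,0.05,0.05,0.05,0.05,0.05]' --newtons 60

```text
clock: 14.8
eef_pos: [0.4087, -0.1769, 0.0093]
tool_rot: [[0.036, 0.999, 0.007], [0.999, -0.036, -0.005], [-0.005, 0.007, -1.0]]
ft_force: [0.9, 1.5, 1.9]
width: 0.141
grasp_force: 54.6
```

>>> arm_command --rotation '[[0,0,0],[0,0,0],[0,0,0],[-0.006,-0.004,0],[0,0,0],[0,0,0],[0,0,0],[0,0,0],[0,0,0],[0,0,0],[0,0,0],[0,0,0]]' --delta_pos '[[0,0,0],[0,0,0],[0,0,0],[0.002,-0.003,0.003],[0,0,0.003],[0,0,0.002],[0,0,0],[0,0,0],[0,0,0],[0,0,0],[0,0,0],[0,0,0]]' --fingers '[0.5,0.5,0.5,0.5,0.5,0.5,0.5,0.05,0.05,0.05,0.05,0.05]' --newtons 40

```text
clock: 16.0
eef_pos: [0.4054, -0.1747, 0.0011]
tool_rot: [[0.036, 0.999, 0.012], [0.999, -0.036, -0.009], [-0.008, 0.012, -1.0]]
ft_force: [0.0, 0.0, 0.2]
width: 0.176
grasp_force: 38.9
```

>>> arm_command --rotation '[[0,0,0],[0.006,0.004,0],[0.006,0.005,0],[0,0,0]]' --delta_pos '[[0,0,-0.01],[0,0,-0.02],[0,0,-0.02],[0,0,0]]' --fingers '[0.05,0.05,0.05,0.05]'

```text
clock: 16.4
eef_pos: [0.4071, -0.1756, 0.0536]
tool_rot: [[0.036, 0.999, 0.005], [0.999, -0.036, -0.002], [-0.002, 0.006, -1.0]]
ft_force: [0.2, -0.4, -0.2]
width: 0.172
grasp_force: 39.0
```

```bash
python3 - <<'E'
from h import *
st(); c=cap('top'); a=cv2.resize(c['pixels'][270:340,290:430],None,fx=4,fy=4)
s=cap('side'); b=cv2.resize(s['pixels'][240:320,230:370],None,fx=4,fy=4)
np.save('W.npy',world(c)); np.save('Ws.npy',world(s)); cv2.imwrite('pics/g.png',np.vstack([a,b])[:600])
E
```

```text
16.4 [ 0.4071 -0.1756  0.0536] 0.1720847438724935 39.044347796734655 [ 0.1768 -0.4179 -0.2222]
[[ 0.036   0.9993  0.0054]
 [ 0.9993 -0.036  -0.002 ]
 [-0.0018  0.0055 -1.    ]]
[-0.5062  0.231   2.168   0.0013  0.7369 -0.4711]
```

View pics/g.png

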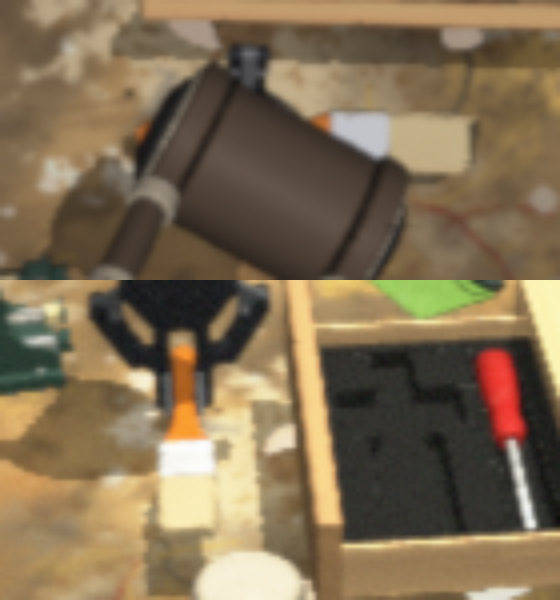

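The brush is held flat, head pointing to -y, with the white ferrule at (360,135) in the upper crop. I check its tilt and yaw before carrying it.

```bash
python3 - <<'E'
from brush import *
W=np.load('W.npy'); S=W[296:318,374:412].reshape(-1,3); B=S[(S[:,2]>.03)&(S[:,2]<.085)]
prof(B[:,[1,0,2]],12); k=B[:,1]<-.24; print(np.polyfit(B[k,1],B[k,2],1))
Z=np.load('Ws.npy')[240:320,230:370]; a=Z[15:65,38:56].reshape(-1,3); a=a[(a[:,2]>.03)&(a[:,2]<.09)]; prof(a[:,[1,0,2]],12)
E
python3 plan.py '[(.41,-.2294,.23,-2,9),(.5589,-.2294,.23,-2,6)]'
```

```text
-0.3284 0.3858 0.4203 0.4031 0.0598
-0.3215 0.3862 0.4228 0.4045 0.0609
-0.3148 0.3865 0.4231 0.4048 0.0627
-0.3083 0.3861 0.4232 0.4047 0.0638
-0.302 0.3865 0.4232 0.4049 0.0646
-0.2954 0.3867 0.4234 0.405 0.065
-0.2892 0.3868 0.4234 0.4051 0.0661
-0.2825 0.3898 0.4233 0.4066 0.0652
-0.2745 0.3973 0.4234 0.4103 0.0658
-0.2658 0.3952 0.4238 0.4095 0.067
-0.2569 0.4001 0.4237 0.4119 0.0668
-0.2452 0.4055 0.426 0.4158 0.0669
[0.08216127 0.08842836]
-0.3249 0.3856 0.4206 0.4031 0.0589
-0.3137 0.3834 0.4213 0.4023 0.061
-0.3029 0.3842 0.4222 0.4032 0.0636
-0.2897 0.3846 0.4229 0.4038 0.0646
-0.2747 0.3854 0.4214 0.4034 0.0652
-0.2593 0.3861 0.4226 0.4043 0.0654
-0.244 0.3869 0.4236 0.4052 0.0665
-0.2233 0.3876 0.4212 0.4044 0.0656
-0.1933 0.3874 0.4213 0.4044 0.0691
-0.1827 0.3872 0.428 0.4076 0.0732
-0.1738 0.3877 0.4282 0.4079 0.0702
-0.1343 0.4017 0.417 0.4094 0.0672
16.5 [ 0.4049 -0.1744  0.0513] 0.1757189636554972 39.02694715652615 [ 0.3002  0.3075 -0.5098]
[[ 0.0361  0.9993  0.0012]
 [ 0.9993 -0.0361  0.0003]
 [ 0.0004  0.0012 -1.    ]]
[-0.5062  0.2341  2.1706  0.0013  0.736  -0.471 ]
d [[-0.006, 0.001, -0.02], [-0.006, 0.001, -0.02], [-0.006, 0.0, -0.02], [-0.006, 0.001, -0.019], [-0.006, 0.001, -0.02], [-0.006, 0.001, -0.02], [-0.007, 0.001, -0.02], [-0.006, 0.0, -0.02], [-0.006, 0.001, -0.02], [0.001, 0.025, 0.0], [0.001, 0.025, 0.0], [0.001, 0.024, 0.0], [0.001, 0.025, 0.0], [0.001, 0.025, 0.0], [0.001, 0.025, 0.0]]
r [[0.0, -0.0, -0.0], [0.0, -0.0, -0.0], [0.0, -0.0, -0.0], [0.001, -0.0, -0.001], [-0.0, -0.0, 0.0], [-0.0, -0.0, 0.0], [-0.0, -0.0, 0.0], [0.0, -0.0, -0.0], [0.0, -0.0, -0.0], [0.0, -0.0, -0.0], [0.0, -0.0, -0.0], [0.0, -0.0, -0.0], [0.0, -0.0, -0.0], [0.0, -0.0, -0.0], [0.0, -0.0, -0.0]]
```

>>> arm_command --rotation '[[0,0,0],[0,0,0],[0,0,0],[0,0,0],[0,0,0],[0,0,0],[0,0,0],[0,0,0],[0,0,0],[0,0,0],[0,0,0],[0,0,0],[0,0,0]]' --delta_pos '[[-0.009,0.001,-0.02],[-0.01,0.001,-0.03],[-0.01,0,-0.03],[-0.01,0,-0.03],[-0.01,0,-0.01],[0,0.015,0],[0,0.03,0],[0,0.035,0],[0,0.035,0],[0,0.025,0],[0,0.01,0],[0,0,0],[0,0,0]]' --fingers '[0.05,0.05,0.05,0.05,0.05,0.05,0.05,0.05,0.05,0.05,0.05,0.05,0.05]'

```text
clock: 17.8
eef_pos: [0.5532, -0.228, 0.169]
tool_rot: [[0.036, 0.999, -0.004], [0.999, -0.036, 0.003], [0.003, -0.004, -1.0]]
ft_force: [-0.3, 0.4, -1.3]
width: 0.177
grasp_force: 39.2
```

```bash
python3 - <<'E'
from brush import *
c=cap('top'); W=world(c); cv2.imwrite('pics/p.png',cv2.resize(c['pixels'][180:330,290:470],None,fx=4,fy=4))
s=cap('side'); st(); Z=world(s)
cv2.imwrite('pics/p2.png',cv2.resize(s['pixels'][180:330,280:460],None,fx=4,fy=4))
S=W[200:275,355:440].reshape(-1,3); B=S[(S[:,2]>.155)&(S[:,2]<.195)&(S[:,1]<-.3)]; print('top'); prof(B[:,[1,0,2]],12)
S=Z[180:330,280:460].reshape(-1,3); B=S[(S[:,2]>.155)&(S[:,2]<.195)&(S[:,1]<-.26)&(S[:,0]>.45)&(S[:,0]<.65)]; print('side'); prof(B[:,[1,0,2]],14)
# panel position in side & top
for n,V in(('t',W),('s',Z)):
    P=V.reshape(-1,3); P=P[(abs(P[:,2]-.1335)<.003)&(P[:,0]>.46)&(P[:,0]<.53)&(P[:,1]<-.1)&(P[:,1]>-.44)]; print(n,len(P),np.median(P[:,0]-.0348*P[:,1]),P[:,1].min(),P[:,1].max())
E
```

```text
17.9 [ 0.5532 -0.2284  0.1699] 0.17331935482885527 39.149757093109656 [ 0.23   -0.3564 -0.5934]
[[ 0.0364  0.9993 -0.0023]
 [ 0.9993 -0.0364  0.002 ]
 [ 0.0019 -0.0024 -1.    ]]
[-0.4647  0.3233  1.7465  0.0008  1.0748 -0.4287]
top
-0.3838 0.5365 0.5651 0.5508 0.1729
-0.3819 0.5338 0.565 0.5494 0.1733
-0.379 0.5338 0.565 0.5494 0.1763
-0.3771 0.5385 0.5649 0.5517 0.1761
-0.3755 0.5314 0.5674 0.5494 0.1762
-0.3739 0.5315 0.5626 0.547 0.1769
-0.3722 0.5315 0.5677 0.5496 0.1748
-0.3706 0.5338 0.5675 0.5506 0.1779
-0.3692 0.5315 0.5624 0.547 0.177
-0.3671 0.5315 0.5576 0.5446 0.1778
-0.3647 0.5315 0.5527 0.5421 0.1784
-0.3603 0.5314 0.541 0.5362 0.1797
side
-0.3802 0.5316 0.5645 0.548 0.1749
-0.375 0.532 0.568 0.55 0.1754
-0.3683 0.5303 0.5688 0.5496 0.1773
-0.3608 0.5295 0.5648 0.5471 0.1784
-0.3556 0.5295 0.5686 0.549 0.1794
-0.3485 0.531 0.5693 0.5501 0.1807
-0.3396 0.5321 0.5681 0.5501 0.1811
-0.331 0.5309 0.5676 0.5492 0.1809
-0.3232 0.5317 0.5687 0.5502 0.1813
-0.3153 0.5329 0.5699 0.5514 0.1831
-0.3059 0.5318 0.5688 0.5503 0.1827
-0.2958 0.5328 0.5699 0.5513 0.1825
-0.2858 0.5343 0.571 0.5526 0.183
-0.27 0.539 0.564 0.5515 0.1826
t 491 0.49879681835296913 -0.427185146625183 -0.1147849879057774
s 371 0.49886593862566464 -0.4297877087643056 -0.1108818484159837
```

View pics/p.png

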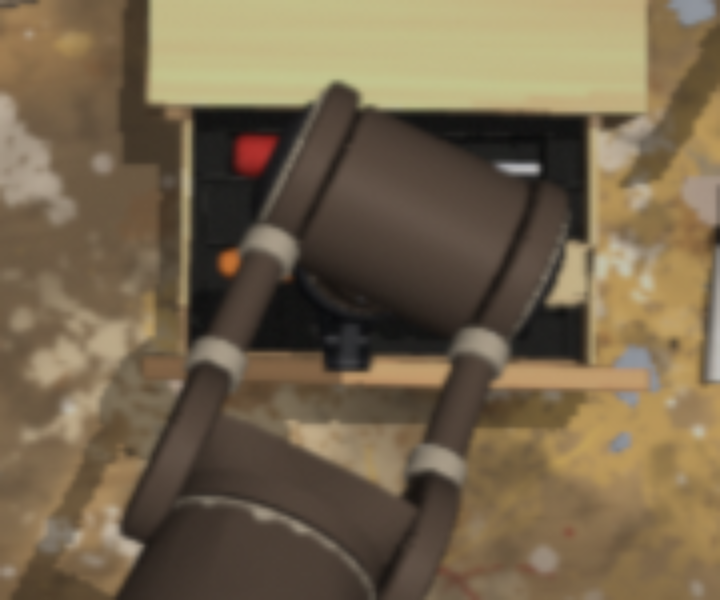

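Top view: the brush hangs over the tray, handle end at (230,263) and bristles at (570,275), in line with the cut-out. It needs about 5 mm more in +x, then down.

>>> arm_command --rotation '[[0,0,0],[0,0,0],[0,0,0],[0,0,0],[0,0,0],[0,0,0],[0,0,0]]' --delta_pos '[[-0.001,0.0045,0.01],[0,0,0.02],[0,0,0.025],[0,0,0.02],[0,0,0.01],[0,0,0.005],[0,0,0]]' --fingers '[0.05,0.05,0.05,0.05,0.05,0.05,0.05]'

```text
clock: 18.6
eef_pos: [0.559, -0.2299, 0.0805]
tool_rot: [[0.036, 0.999, -0.001], [0.999, -0.036, 0.001], [0.001, -0.001, -1.0]]
ft_force: [0.6, 0.2, -0.9]
width: 0.175
grasp_force: 39.2
```

```bash
python3 - <<'E'
from brush import *
s=cap('side'); st(); Z=world(s)
cv2.imwrite('pics/p3.png',cv2.resize(s['pixels'][190:330,310:490],None,fx=4,fy=4))
E
```

```text
18.65 [ 0.5596 -0.2302  0.0813] 0.17409952526897707 39.14899788869661 [ 0.2576 -0.5102 -0.4198]
[[ 0.0362  0.9993  0.0008]
 [ 0.9993 -0.0362  0.0006]
 [ 0.0006  0.0008 -1.    ]]
[-0.4626  0.4477  1.7792  0.0011  0.9142 -0.4271]
```

View pics/p3.png

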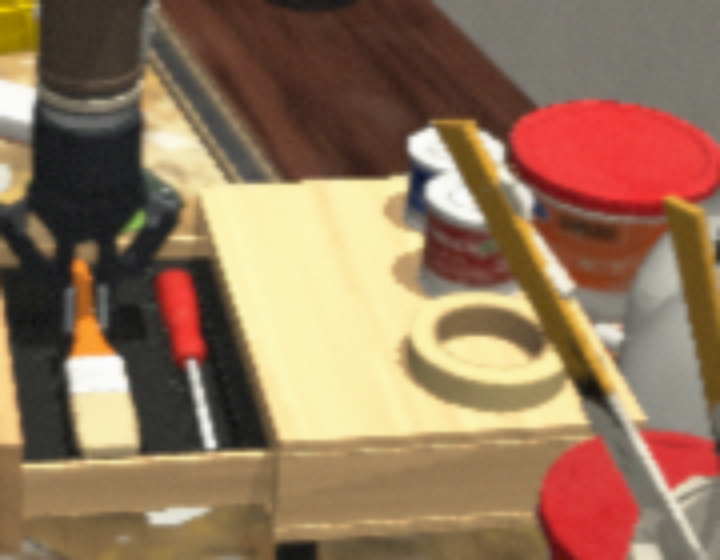

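The side view shows the brush level above its cut-out, clear of the screwdriver at (185,340). I go on lowering.

>>> arm_command --rotation '[[0,0,0],[0,0,0],[0,0,0],[0,0,0],[0,0,0]]' --delta_pos '[[0,-0.001,0.004],[0,0,0.004],[0,0,0.004],[0,0,0.003],[0,0,0]]' --fingers '[0.05,0.05,0.05,0.05,0.05]'

```text
clock: 19.15
eef_pos: [0.558, -0.2297, 0.0654]
tool_rot: [[0.036, 0.999, -0.001], [0.999, -0.036, 0.001], [0.001, -0.001, -1.0]]
ft_force: [-0.3, 1.5, -0.8]
width: 0.177
grasp_force: 39.2
```

>>> arm_command --rotation '[[0,0,0],[0,0,0],[0,0,0],[0,0,0],[0,0,0],[0,0,0],[0,0,0],[0,0,0],[0,0,0]]' --delta_pos '[[0,0,0.002],[0,0,0],[0,0,0],[0,0,0],[0,0,0],[0,0,-0.02],[0,0,-0.04],[0,0,-0.04],[0,0,-0.03]]' --fingers '[0.05,0.05,0.5,0.5,0.5,0.5,0.5,0.5,0.5]'

```text
clock: 20.05
eef_pos: [0.5592, -0.2304, 0.1967]
tool_rot: [[0.036, 0.999, 0.003], [0.999, -0.036, -0.0], [-0.0, 0.003, -1.0]]
ft_force: [1.2, -1.3, -0.2]
width: 0.501
grasp_force: 0.0
```

>>> arm_command --rotation '[[0,0,0],[0,0,0],[0,0,0],[0,0,0],[0,0,0],[0,0,0],[0,0,0]]' --delta_pos '[[0,-0.03,0],[0,-0.045,0],[0,-0.045,0],[0,-0.045,0],[0,-0.03,0],[0,0,0],[0,0,0]]' --fingers '[0,0,0,0,0,0,0]'

```text
clock: 20.75
eef_pos: [0.3636, -0.2233, 0.1944]
tool_rot: [[0.037, 0.999, 0.002], [0.999, -0.037, -0.0], [0.0, 0.002, -1.0]]
ft_force: [0.3, -0.2, -0.0]
width: 0.004
grasp_force: 0.0
```

```bash
python3 look.py t5; python3 - <<'E'
from brush import *
st(); W=np.load('W.npy'); px=np.load('px.npy'); h=cv2.cvtColor(px,cv2.COLOR_BGR2HSV)
a=.0348; ux=np.array([1,-a]); uy=np.array([a,1]); O=np.array([.4988-.0348*.275,-.275])
g=(h[...,2]>90); g[:225]=0; g[268:]=0; g[:,:338]=0; g[:,438:]=0
P=W.reshape(-1,3); d=P[:,:2]-O; X=d@ux; Y=d@uy; k=g.ravel()&(X>.03)&(X<.105)&(Y>-.125)&(Y<.13)
o=np.argsort(Y[k])
for q in np.array_split(o,16): print(Y[k][q].mean().round(4),X[k][q].min().round(4),X[k][q].max().round(4),P[k][q,2].mean().round(4))
print(Y[k].min(),Y[k].max())
E
```

```text
panel 755
x0 0.49925290499986796 shut .6499 ->open 0.15064709500013207 -0.4275952471379404 -0.11479788492051335
20.8 [ 0.3644 -0.2235  0.1946] 0.003606754741674842 0.0 [ 0.4488 -0.0991  0.4625]
[[ 0.0364  0.9993  0.0021]
 [ 0.9993 -0.0364 -0.0002]
 [-0.0002  0.0021 -1.    ]]
[-0.653  -0.0419  2.1115  0.0013  1.0701 -0.6172]
-0.1117 0.0315 0.1043 0.0816
-0.0937 0.0495 0.0866 0.0754
-0.0832 0.0492 0.0885 0.0771
-0.0736 0.049 0.0883 0.0775
-0.064 0.049 0.0881 0.0774
-0.0543 0.0489 0.089 0.0769
-0.0444 0.0489 0.0877 0.0784
-0.0341 0.0503 0.0874 0.0788
-0.0239 0.0504 0.0873 0.0787
-0.0139 0.0501 0.088 0.077
-0.0026 0.0526 0.0842 0.0764
0.0124 0.0576 0.0812 0.0759
0.0335 0.06 0.0758 0.0748
0.0586 0.0613 0.0775 0.0758
0.0813 0.0608 0.0772 0.0772
0.1034 0.0606 0.0771 0.0746
-0.12497305768653232 0.11464273764343615
```

View pics/t5.png

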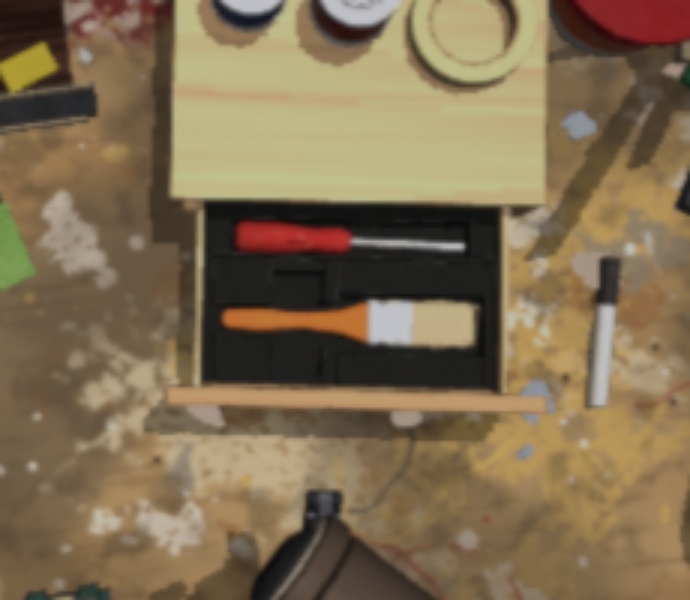

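The brush lies in its cut-out at crop row 320, columns 222–478, its top at about 0.0775 as expected. Next I push the drawer shut.

>>> arm_command --rotation '[[0,0,0],[0,0,0],[0,0,0],[0,0,0],[0,0,0],[0,0,0],[0,0,0],[0,0,0],[0,0,0],[0,0,0]]' --delta_pos '[[-0.024,0.01,0.03],[-0.025,0.02,0.04],[0,0.03,0.02],[0,0.015,0.008],[0,0.006,0],[0,0.005,0],[0,0.005,0],[0,0.005,0],[0,0.005,0],[0,0.005,0]]' --fingers '[0,0,0,0,0,0,0,0,0,0]'

```text
clock: 21.8
eef_pos: [0.4672, -0.2751, 0.0974]
tool_rot: [[0.036, 0.999, -0.0], [0.999, -0.036, 0.001], [0.001, -0.0, -1.0]]
ft_force: [-0.9, -1.0, 0.9]
width: 0.001
grasp_force: 0.9
```

>>> arm_command --rotation '[[0,0,0],[0,0,0],[0,0,0],[0,0,0],[0,0,0],[0,0,0],[0,0,0],[0,0,0],[0,0,0],[0,0,0],[0,0,0],[0,0,0],[0,0,0],[0,0,0]]' --delta_pos '[[0,0.007,0],[0,0.008,0],[0,0.009,0],[0,0.009,0],[0,0.009,0],[0,0.009,0],[0,0.009,0],[0,0.009,0],[0,0.009,0],[0,0.008,0],[0,0.007,0],[0,0.006,0],[0,0.005,0],[0,0,0]]' --fingers '[0,0,0,0,0,0,0,0,0,0,0,0,0,0]'

```text
clock: 23.2
eef_pos: [0.5722, -0.2789, 0.0968]
tool_rot: [[0.036, 0.999, 0.002], [0.999, -0.036, 0.0], [0.001, 0.002, -1.0]]
ft_force: [-0.1, 0.2, -0.5]
width: 0.001
grasp_force: 0.0
```

>>> arm_command --rotation '[[0,0,0],[0,0,0],[0,0,0],[0,0,0],[0,0,0],[0,0,0],[0,0,0],[0,0,0],[0,0,0],[0,0,0],[0,0,0],[0,0,0]]' --delta_pos '[[0,0.004,0],[0,0.005,0],[0,0.005,0],[0,0.005,0],[0,0.005,0],[0,0.005,0],[0,0.005,0],[0,0.004,0],[0,0.003,0],[0,0.003,0],[0,0.003,0],[0,0,0]]' --fingers '[0,0,0,0,0,0,0,0,0,0,0,0]'

```text
clock: 24.4
eef_pos: [0.6176, -0.2803, 0.0965]
tool_rot: [[0.036, 0.999, -0.002], [0.999, -0.036, 0.002], [0.001, -0.002, -1.0]]
ft_force: [-4.2, 0.5, 1.5]
width: 0.003
grasp_force: 2.5
```

>>> arm_command --rotation '[[0,0,0],[0,0,0],[0,0,0],[0,0,0],[0,0,0],[0,0,0],[0,0,0]]' --delta_pos '[[0,0.003,0],[0,0.003,0],[0,0.002,0],[0,0.002,0],[0,0.002,0],[0,0.002,0],[0,0,0]]' --fingers '[0,0,0,0,0,0,0]'

```text
clock: 25.1
eef_pos: [0.6232, -0.2804, 0.0966]
tool_rot: [[0.035, 0.999, -0.021], [0.999, -0.035, 0.005], [0.004, -0.021, -1.0]]
ft_force: [-25.0, 1.3, 15.3]
width: -0.001
grasp_force: 12.8
```

>>> arm_command --rotation '[[0,0,0],[0,0,0],[0,0,0],[0,0,0],[0,0,0],[0,0,0],[0,0,0],[0,0,0],[0,0,0]]' --delta_pos '[[0,0.002,0],[0,0,0],[0,-0.015,0],[0,-0.02,0],[0,-0.04,0],[0,-0.03,0],[0,-0.04,-0.04],[0,-0.04,-0.04],[0,0,0]]' --fingers '[0,0,0,0,0,0,0,0,0]'

```text
clock: 26.0
eef_pos: [0.4596, -0.2768, 0.1728]
tool_rot: [[0.038, 0.999, 0.009], [0.999, -0.038, -0.005], [-0.005, 0.009, -1.0]]
ft_force: [1.6, -1.5, 1.0]
width: 0.003
grasp_force: 0.0
```

```bash
python3 look.py t6; python3 - <<'E'
from h import *
st(); W=np.load('W.npy'); A=np.load('top0.npy')
d=np.abs(W-A)[...,2]
for n,(r0,r1,c0,c1) in dict(marker=(220,285,455,490),spreader=(200,250,230,285),sander=(222,270,185,228),knife=(258,340,165,192)).items(): print(n,np.nanmax(d[r0:r1,c0:c1]))
E
```

```text
panel 743
x0 0.6500926906225108 shut .6499 ->open -0.00019269062251081603 -0.4324067178003249 -0.11886087938094049
26.05 [ 0.4605 -0.2765  0.1711] -0.0014678840756450322 0.0 [ 0.018  -1.0583 -0.6306]
[[ 0.0378  0.9993  0.0083]
 [ 0.9993 -0.0377 -0.0039]
 [-0.0036  0.0084 -1.    ]]
[-0.6229  0.2026  1.899   0.0019  1.031  -0.5861]
marker 0.014316827314902802
spreader 0.012122477899977335
sander 0.012190880737767085
knife 0.012244236451981694
```

View pics/t6.png

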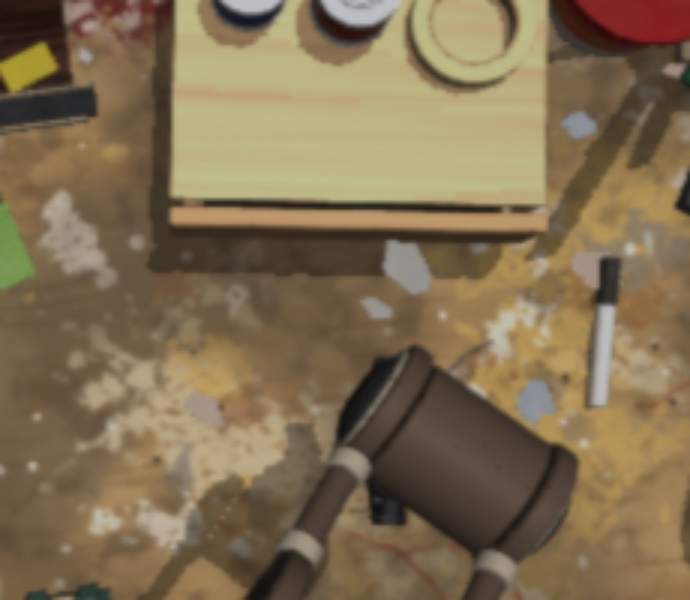

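The drawer front is back in its shut place (offset -0.2 mm, crop row 218). The gripper is clear of everything and the bystanders have not moved, so I hand in.

```bash
python3 -c "
from bench import manip
print(manip.sign_off())"
```

```text
the job is handed in; nothing more can be done
None
```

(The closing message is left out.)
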